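# Unclip the cover of the lathe's speed-control box

## Robot

A 6-joint arm with a two-finger parallel gripper is mounted at the origin on the work surface. World frame = base frame: x ahead of the robot, y to its left, z up, the work surface at z = 0. Lengths are in m, angles in rad, forces in N, time in s.
With the tool pointing down it reaches from about 0.375 to 0.9 m from the base axis. Payload 3.1 kg.
Tool frame: the origin (TCP) lies between the finger pads; the fingertips stand 14 mm ahead of it and the grasp point (between the pads) lies 5 mm behind it (robot.finger_overhang is the distance from the TCP to the fingertips, in m); z points along the fingers, y is the line along which they close (so a half turn about z gives the same grasp; the last joint's range is limited). The gripper opens to 87 mm and grips with 3 to 60 N. Pads are 19 mm wide; open, the fingers measure 117 mm over their backs; the gripper's body (75 mm by 190 mm) begins 51 mm behind the grasp point.
Start: joints at [1.139, 0.527, 1.433, -0, 1.181, -0.178], TCP at [0.157, 0.605, 0.237] pointing down, gripper open.
Joint ranges: [-3.08, 3.08], [-0.75, 2.2], [0.22, 2.44], [-1.43, 4.57], [0, 2.65], [-2.85, 2.85]. Speed limits (rad/s): [2.79, 2.79, 3.14, 3.14, 3.14, 3.14].

## Interface

Orientations are given as a unit quaternion [x, y, z, w].
In Python, from rig import monitor, cams, workorder, robot gives the robot as it stands.
- The arm moves only by the tool send_rows, never from a script. Its argument "moves" is one flat list of numbers, 7 for each row, row after row: the opening, from 0 (shut) to 1 (fully open), then the shift along the world's x, y, z in cm, then the turn, a rotation vector about the world's x, y, z in rad. A call has 1 to 5 rows; each row is the pose to reach, as a shift and turn from the pose commanded when the call began; what a row does not reach only later rows make up. A row lasts 1/12 s, in which the tool goes at most 41.7 mm and 7.16 degrees, less where a joint would pass 70% of its speed; a pose out of reach is approached as far as the arm can. A call with a gripper value outside its range is refused whole. The fingers move at their own pace and stop on an object; "grip_force" is the grip in N (left out, the last holds). Time passes only in rows, so rows that repeat a pose let the fingers close. It gives the time, the measured TCP pose, the force, the opening and the grip force at its end, in the units of the state.
- monitor.get_obs(): the state, without advancing time (a new reading comes with each control period).
- cams.camera(name): name is "scene" or "top" or "wrist"; returns a dict with "pixels" (420x560x3 uint8, blue, green, red), "range_z" (420x560 float32, m along the optical axis (not along the pixel's ray), 0 where there is no reading), "fovy" (degrees; the focal length in pixels is half the picture's height over the tangent of half this angle, whatever the lens; pixels are square), "cx", "cy" (the principal point, pixels), "rvec" (rotation vector, rad) and "tvec" (3), from world to camera coordinates, as OpenCV has them; the wrist camera has in their place "hand_eye" (4x4, takes a point from camera to tool coordinates, whose origin is the TCP and whose axes are the flange's). Camera axes: x right, y down, z forward; pixel columns grow to the right and rows downward; lengths in m; the calibration is good to about 2 mm. A picture is of the moment at which its call begins: read the wrist's pose just before it.
- workorder.hand_in(): hands the job in; it is judged then, once.
The state is a dict: "time": time; "q": joint angles; "joint_velocities": joint speeds; "joint_torque": joint torques, N m; "position": TCP position; "tool_rot": TCP orientation; "ft_force": force on the tool from outside, world axes, zero at the start; "moment": the same for the moment, N m; "grip_width": finger opening in m; "grip_force": force on a finger pad.
Only numpy, scipy, OpenCV 4.12 (cv2) and the standard library are available. Lean on these libraries where they do the work, as an engineer would, in place of code of your own. Each camera call takes 0.05 s, during which the arm holds its last target. There are 200 camera calls.

## Task

Open the lathe's blue speed-control box for service: press the orange snap tab on its front gently inward, only until the grey cover pops up, then take the cover by its black grip and lift it off without straining its rear tongue, which sits under a lip. Lay the cover gently in the red tray, flat on the tray's floor with its grip up, let go of it, and leave everything else on the bench where it is.

Things in the scene. Friction and masses are not known exactly. Their poses are not given: they have to be found in the camera images.
- control_box: Blue metal box fixed to the bench, 170 (x) x 140 (y) x 88 mm high; origin under its centre, z up; its front wall, with the orange snap tab, faces its own -x. Its top is closed by the grey cover, sunk flush between the walls. The tab works on a spring: about 5 N to start it, 8 to 11 N when the cover comes free, a hard stop soon after; more than 15 N breaks it.
- tab_slot (a point): Point on the outer face of the box's front wall, 61 mm above the bench, behind the middle of the orange thumb pad; axes as the box's. The pad, 34 mm wide (y), 46 to 76 mm above the bench, has its face 12 to 28 mm out (-x) of this point; how far differs, is not measured and must be felt. It moves straight in (+x): the cover comes free after 3 to 5 mm, the hard stop is at 5.5 mm.
- cover_front (a point): Middle of the top of the cover's front edge (the tab side, marked with an orange stripe); 88 mm above the bench while shut. When the tab is pressed far enough, spring pins throw this edge up about 11 mm, while the rear stays down; the tab may then be let go and the cover stays up, tilted about 0.08 rad.
- lip (a point): Middle of the lip along the top of the box's rear (+x) wall, 90 mm above the bench; axes as the box's. The cover's rear tongue reaches 4.5 mm under it. Once popped up, the cover has room to be drawn up to 8 mm level away from the lip (the box's -x); 7 mm frees the tongue, and then it lifts straight off. Straining it against the box with more than 35 N damages it.
- cover_grip (a point): Centre of the black grip on the cover: an upright fin 54 mm long (x), 12 mm thick (y), 34 mm tall; axes as the box's while shut. Its foot stands on the plate, so fingertips can go only 17 mm below this point. Popping raises it about 6 mm. Grey cover: about 0.16 kg, 158 mm long with its tongue, 124 mm wide (3 mm play to each side wall), feet that reach 45 mm below this point.
- tray: Red open tray fixed to the bench, outer 230 (x) x 190 (y) x 25 mm high, walls and floor 5 mm; origin under its centre. The cover fits in it with its length along the tray's x, either way round; the grip's centre is then about 50 mm above the bench. Set down gently: a bump of more than 60 N or a drop of more than about 15 mm damages the cover.
- wax_tin: brass wax tin, 48 mm across, 32 mm high, a bystander; origin under its centre
- sanding_block: cork sanding block 85 x 34 x 28 mm, a bystander; origin under its centre
- chuck: steel lathe chuck, 88 mm across, 52 mm high, a bystander; origin under its centre
- blank: square pale wood blank 35 x 190 x 35 mm, a bystander; origin under its centre
- pencil_mug: white mug, 80 mm across, 95 mm high, a bystander; origin under its centre
- gouge: turning gouge with dark wooden handle, 350 mm long, lying down, a bystander; origin under the handle's butt end, the tool runs along its +y
- chuck_wrench: steel wrench 170 mm long lying down, a bystander; origin under its centre
There are look-alikes about, which are no part of the job. What is shaped like the part that bears cover_front but pink or yellow is not meant.

How it is judged:
On the way, in this order (a step that is already met when the one before it is completed fails the run):
1. the tab is pressed in and the cover's front edge has popped up (contact force between the fingers and control_box above 1 N and z of cover_front in the frame of control_box above 0.093 m), for 0.05 s.
2. the cover, held, is lifted clear of the box (contact force between the fingers and cover above 1 N and z of cover_grip in the frame of control_box above 0.14 m and contact force between cover and control_box below 0.1 N), for 0.1 s.
At the end, for the whole second after the job is handed in: The cover lies flat (within 0.06 rad) and at rest on the tray's floor, grip up, its grip's centre within 40 mm (tray x) and 35 mm (tray y) of the tray's middle and 40 to 58 mm above the bench, and is let go (x of cover_grip in the frame of tray between -0.04 and 0.04 m and y of cover_grip in the frame of tray between -0.035 and 0.035 m and z of cover_grip in the frame of tray between 0.04 and 0.058 m and angle between cover's own z axis and vertical below 0.06 rad and linear speed of cover below 0.02 m/s and contact force between the fingers and cover below 0.1 N); the robot touches nothing.
It fails at once if the tab (or the box) is pushed by the fingers with more than 15 N (contact force between the fingers and control_box above 15 N).
It fails at once if the cover is strained against the box with more than 35 N (contact force between cover and control_box above 35 N).
It fails at once if the cover is pressed or bumped into the tray with more than 60 N (contact force between cover and tray above 60 N).
It fails at once if the cover is dropped into the tray (from more than about 15 mm) (contact force between the fingers and cover below 0.1 N and linear speed of cover above 0.55 m/s and horizontal distance between cover_grip and tray below 0.15 m).
It fails at once if a bystander is moved by more than 20 mm (distance of any of wax_tin, sanding_block, chuck, blank, pencil_mug, gouge, chuck_wrench from where it was at the start of the episode above 0.02 m).
It also fails if it takes over 72 s, if anything falls off the work surface, if the arm or the gripper's body presses on something with over 40 N, if the wrist force passes 120 N, or if a joint passes its speed limit or range.

## Working session

There is one attempt and no reset: what is moved stays moved. The work goes in short steps, Python scripts to look and compute and a tool call to move; the robot and the scene stay as the last step left them, time stands still between calls to the robot, and variables do not carry over. Pictures are saved under pics/ and viewed, at most 10 in all, crops included, and the job is handed in when it is done.

Besides the shell and the picture viewer there is one more tool, called after "Call:" as a command line: name --argument value ..., lists and objects as JSON in quotes. send_rows: Moves the arm, as the interface text tells. Its arguments: {"type":"object","properties":{"moves":{"type":"array","items":{"type":"number"}},"grip_force":{"type":"number"}},"required":["moves"]}

```bash
mkdir -p pics; ls
cat > h.py <<'E'
import numpy as np, cv2
from rig import monitor, cams, workorder, robot
from scipy.spatial.transform import Rotation as R
def cam(n):
    o=monitor.get_obs(); c=cams.camera(n); h,w=c["pixels"].shape[:2]
    f=h/2/np.tan(np.radians(c["fovy"])/2)
    if "hand_eye" in c:
        q=R.from_quat(o["tool_rot"]).as_matrix(); T=np.eye(4);T[:3,:3]=q;T[:3,3]=o["position"]
        T=T@np.array(c["hand_eye"])
    else:
        r=cv2.Rodrigues(np.array(c["rvec"],float))[0];T=np.eye(4);T[:3,:3]=r.T;T[:3,3]=-r.T@np.array(c["tvec"]).ravel()
    v,u=np.mgrid[:h,:w]; d=np.stack([(u-c["cx"])/f,(v-c["cy"])/f,np.ones((h,w))],-1)
    P=(d*c["range_z"][...,None])@T[:3,:3].T+T[:3,3]
    P[c["range_z"]==0]=np.nan
    return c["pixels"],P,d@T[:3,:3].T,T[:3,3]
def plane(D,o,uv,z):
    d=D[int(round(uv[1])),int(round(uv[0]))]; return o+d*(z-o[2])/d[2]
def st():
    o=monitor.get_obs(); print(o["time"],np.round(o["position"],4),np.round(o["tool_rot"],4),np.round(o["ft_force"],2),round(o["grip_width"],4),o["grip_force"])
E
python3 - <<'E'
from h import *
for n in("top","scene"):
    p,P,D,o=cam(n); cv2.imwrite(f"pics/{n}.png",p); np.savez(f"{n}.npz",p=p,P=P,D=D,o=o); print(n,o)
st()
E
```

```text
pics
top [ 0.28723923 -0.0045677   1.32418453]
scene [1.32143633 0.00764994 0.60929721]
0.1 [0.1566 0.6044 0.2357] [ 1.265e-01  9.920e-01 -9.000e-04 -3.000e-04] [-0.13  0.24  0.73] 0.0869 0.0
```

View pics/top.png

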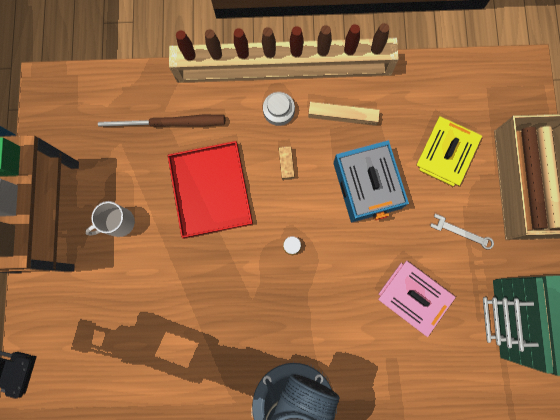

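View pics/scene.png

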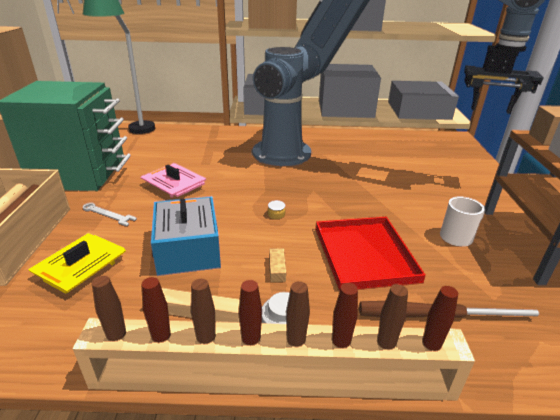

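The top view shows the blue box at (372,180) with its orange tab towards the robot at (382,215), and the red tray at (210,190). The pink and yellow covers are decoys. The scene view agrees with this.

```bash
cat > m.py <<'E'
from h import *
z=np.load("top.npz");p,P=z["p"],z["P"]
hsv=cv2.cvtColor(p,cv2.COLOR_BGR2HSV);H,S,V=cv2.split(hsv)
Z=P[...,2]; v,u=np.mgrid[:420,:560]
def rect(m,n):
    q=P[m][:,:2]; r=cv2.minAreaRect((q*1000).astype(np.float32)); print(n,len(q),np.round(q.mean(0),4),"rect",np.round(r[0],1),np.round(r[1],1),round(r[2],2),"z",np.round(np.percentile(P[m][:,2],[5,50,95]),4))
reg=(abs(u-372)<60)&(abs(v-180)<60)
rect(reg&(Z>.08)&(Z<.1),"boxtop")
rect(reg&(Z>.07)&(Z<.1)&(H>95)&(H<115)&(S>120),"blue")
rect(reg&(Z>.105),"grip")
o=reg&(H>4)&(H<18)&(S>200)&(V>150)&(Z>.03)
for nm,m in(("stripe",o&(Z>.083)),("tab",o&(Z<=.083))):
    if m.sum()>5: rect(m,nm)
red=(abs(u-210)<60)&(abs(v-190)<60)&((H<4)|(H>175))&(S>200)
rect(red,"tray")
rect(red&(Z>.018),"trayrim")
for nm,(a,b) in dict(tin=(292,245),chuck=(278,108),cork=(287,162),blank=(344,112)).items(): print(nm,P[b,a])
E
python3 m.py
```

```text
boxtop 3519 [ 0.5572 -0.214 ] rect [ 553.9 -215.3] [180.7 141.8] 13.85 z [0.0836 0.088  0.0925]
blue 726 [ 0.5606 -0.205 ] rect [ 557.6 -214.2] [170.1 141.4] 13.35 z [0.077  0.0873 0.0922]
grip 134 [ 0.5535 -0.2139] rect [ 554.5 -215. ] [53.3 13. ] 13.86 z [0.1091 0.1215 0.1249]
stripe 37 [ 0.4902 -0.2306] rect [ 490.  -230.2] [ 4.  57.1] 14.35 z [0.0859 0.0895 0.0938]
tab 48 [ 0.467  -0.2365] rect [ 467.8 -235.7] [12.9 32.1] 16.07 z [0.0564 0.0734 0.0792]
tray 983 [nan nan] rect [558.6 206.4] [230.4 186.8] 10.2 z [nan nan nan]
trayrim 288 [0.5556 0.1995] rect [558.8 206.6] [230.4 187.7] 10.06 z [0.019  0.0235 0.0279]
tin [ 0.40119786 -0.00882961  0.03067435]
chuck [0.76669231 0.01775418 0.05078931]
cork [ 0.62431983 -0.00208193  0.02388088]
blank [ 0.75567872 -0.15971273  0.03441938]
```

Call:
send_rows --moves '[0, 16, -10, 0, 0, 0, -0.53, 0, 16, -10, 0, 0, 0, -0.53, 0, 16, -10, 0, 0, 0, -0.53, 0, 16, -10, 0, 0, 0, -0.53, 0, 16, -10, 0, 0, 0, -0.53]' --grip_force 20

```text
time: 0.52
position: [0.3203, 0.5025, 0.2362]
tool_rot: [0.385, 0.923, -0.0, 0.001]
ft_force: [-0.3, 0.4, 0.1]
grip_width: 0.0617
grip_force: 0.0
```

Call:
send_rows --moves '[0, 12, -17, 0, 0, 0, -0.53, 0, 12, -17, 0, 0, 0, -0.53, 0, 12, -17, 0, 0, 0, -0.53, 0, 12, -17, 0, 0, 0, -0.53, 0, 12, -17, 0, 0, 0, -0.53]'

```text
time: 0.93
position: [0.4374, 0.3331, 0.2362]
tool_rot: [0.612, 0.791, -0.0, -0.0]
ft_force: [0.6, 0.1, -0.9]
grip_width: 0.0284
grip_force: 0.0
```

Call:
send_rows --moves '[0, 4, -20, 0, 0, 0, -0.53, 0, 4, -20, 0, 0, 0, -0.53, 0, 4, -20, 0, 0, 0, -0.53, 0, 4, -20, 0, 0, 0, -0.53, 0, 4, -20, 0, 0, 0, -0.53]'

```text
time: 1.35
position: [0.4768, 0.1326, 0.2363]
tool_rot: [0.798, 0.602, -0.0, -0.0]
ft_force: [1.0, -0.5, 0.5]
grip_width: 0.0015
grip_force: 0.0
```

Call:
send_rows --moves '[0, 0, -20, 0, 0, 0, -0.53, 0, 0, -20, 0, 0, 0, -0.53, 0, 0, -20, 0, 0, 0, -0.53, 0, 0, -20, 0, 0, 0, -0.53, 0, 0, -20, 0, 0, 0, -0.53]'

```text
time: 1.77
position: [0.4765, -0.0679, 0.2364]
tool_rot: [0.928, 0.372, -0.0, 0.0]
ft_force: [-0.5, -0.7, -0.3]
grip_width: 0.0005
grip_force: 0.0
```

Call:
send_rows --moves '[0, -5, -18, 0, 0, 0, -0.53, 0, -5, -18, 0, 0, 0, -0.53, 0, -5, -18, 0, 0, 0, -0.53, 0, -5, -18, 0, 0, 0, -0.53, 0, -5, -18, 0, 0, 0, -0.53]'

```text
time: 2.18
position: [0.4259, -0.2495, 0.2365]
tool_rot: [0.993, 0.115, 0.0, 0.001]
ft_force: [0.7, -0.6, -0.2]
grip_width: 0.001
grip_force: 0.0
```

Run:
```python
from h import *
st(); o=monitor.get_obs(); print(R.from_quat(o["tool_rot"]).as_matrix().round(3), np.round(o["q"],3))
p,P,D,oo=cam("wrist"); cv2.imwrite("pics/w1.png",p); np.savez("w1.npz",p=p,P=P,D=D,o=oo);print(oo)
```

```text
2.1833 [ 0.4259 -0.2495  0.2365] [9.934e-01 1.147e-01 1.000e-04 1.200e-03] [ 0.7  -0.65 -0.16] 0.001 0.0
[[ 0.974  0.228  0.   ]
 [ 0.228 -0.974 -0.002]
 [-0.     0.002 -1.   ]] [-0.756  0.351  1.756 -0.002  1.032  0.586]
[ 0.48959003 -0.23412802  0.38495119]
```

View pics/w1.png

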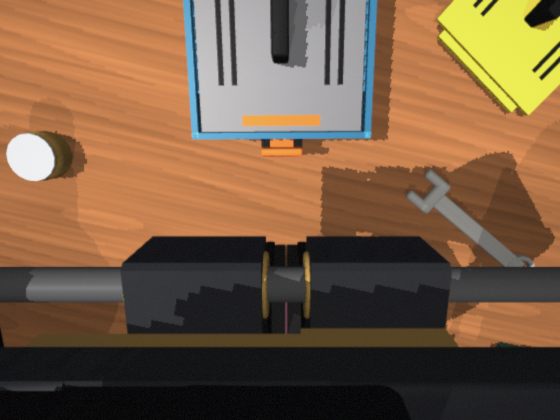

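The wrist view shows the box squared up with the tool: tab at (282,150), orange stripe at (281,120) and grip at (280,30).

Run:
```python
from h import *
z=np.load("w1.npz");p,P=z["p"],z["P"]
H,S,V=cv2.split(cv2.cvtColor(p,cv2.COLOR_BGR2HSV));Z=P[...,2];v,u=np.mgrid[:420,:560]
ex=np.array([.974,.228]);ey=np.array([-.228,.974]);c=np.array([.5576,-.2142])
def ext(m,n):
    q=P[m]; a=(q[:,:2]-c)@ex; b=(q[:,:2]-c)@ey; print(n,len(q),"x",np.round(np.percentile(a,[1,50,99])*1e3,1),"y",np.round(np.percentile(b,[1,50,99])*1e3,1),"z",np.round(np.percentile(q[:,2],[1,50,99])*1e3,1))
    r=cv2.minAreaRect((q[:,:2]*1000).astype(np.float32)); print(r)
reg=(abs(u-282)<100)&(v<165)
o=reg&(H>4)&(H<18)&(S>200)&(V>150)
ext(o&(v<130),"stripe"); ext(o&(v>=138)&(abs(u-282)<30),"tab")
ext(reg&(Z>.08)&(Z<.095)&(H>95)&(H<115)&(S>120),"blue")
ext(reg&(Z>.1),"grip")
```

```text
Traceback (most recent call last):
IndexError: index -1 is out of bounds for axis 0 with size 0
```

Run:
```python
from h import *
z=np.load("w1.npz");p,P=z["p"],z["P"]
hsv=cv2.cvtColor(p,cv2.COLOR_BGR2HSV);H,S,V=cv2.split(hsv);Z=P[...,2];v,u=np.mgrid[:420,:560]
print(hsv[120,281],hsv[152,282],P[120,281],P[152,282])
ex=np.array([.974,.228]);ey=np.array([-.228,.974]);c=np.array([.5576,-.2142])
def ext(m,n):
    q=P[m]; q=q[~np.isnan(q[:,0])]
    if len(q)<3: print(n,len(q));return
    a=(q[:,:2]-c)@ex; b=(q[:,:2]-c)@ey; print(n,len(q),"x",np.round(np.percentile(a,[1,50,99])*1e3,1),"y",np.round(np.percentile(b,[1,50,99])*1e3,1),"z",np.round(np.percentile(q[:,2],[1,50,99])*1e3,1))
reg=(abs(u-282)<100)&(v<165)
o=reg&(H>4)&(H<22)&(S>190)&(V>150)
ext(o&(v<130)&(v>110)&(abs(u-282)<50),"stripe"); ext(o&(v>=138)&(abs(u-282)<30),"tab")
ext(reg&(Z>.08)&(Z<.095)&(H>95)&(H<115)&(S>120),"blue")
ext(reg&(Z>.1),"grip")
```

```text
[ 16 176 240] [ 16 182 240] [ 0.48771824 -0.23129073  0.08904431] [ 0.46292609 -0.23773175  0.07682214]
stripe 0
tab 97 x [-100.2  -94.8  -94.6] y [-17.    0.4  14.3] z [58.1 71.5 77.2]
blue 3284 x [-85.  -50.6  11.6] y [-69.8 -12.9  68.7] z [81.1 88.1 89.9]
grip 1133 x [-31.2 -14.7   2.4] y [-5.8  0.   5.9] z [103.6 122.4 124.2]
```

Call:
send_rows --moves '[0, -0.1, 0.4, -17, 0, 0, 0, 0, -0.1, 0.4, -17, 0, 0, 0, 0, -0.1, 0.4, -17, 0, 0, 0, 0, -0.1, 0.4, -17, 0, 0, 0, 0, -0.1, 0.4, -17, 0, 0, 0]'

```text
time: 2.65
position: [0.4215, -0.237, 0.0591]
tool_rot: [0.993, 0.119, -0.006, -0.007]
ft_force: [-1.2, 0.4, -0.1]
grip_width: 0.0001
grip_force: 0.0
```

Call:
send_rows --moves '[0, 0.4, 0.1, 0, 0, 0, 0, 0, 0.8, 0.2, 0, 0, 0, 0, 0, 1.2, 0.3, 0, 0, 0, 0, 0, 1.2, 0.3, 0, 0, 0, 0, 0, 1.2, 0.3, 0, 0, 0, 0]'

```text
time: 3.07
position: [0.4397, -0.239, 0.0692]
tool_rot: [0.993, 0.119, 0.002, 0.002]
ft_force: [-0.8, -0.2, 0.4]
grip_width: 0.0005
grip_force: 0.0
```

Run:
```python
from h import *
st()
```

```text
3.0667 [ 0.4397 -0.239   0.0692] [0.9929 0.1191 0.002  0.0023] [-0.82 -0.24  0.36] 0.0005 0.0
```

Call:
send_rows --moves '[0, 0, 0, 0, 0, 0, 0, 0, 0, 0, 0, 0, 0, 0, 0, 0, 0, 0, 0, 0, 0, 0, 0, 0, 0, 0, 0, 0, 0, 0, 0, 0, 0, 0, 0]'

```text
time: 3.48
position: [0.4378, -0.2381, 0.0666]
tool_rot: [0.993, 0.118, -0.0, -0.0]
ft_force: [-0.7, -0.6, 1.0]
grip_width: 0.0004
grip_force: 0.0
```

Call:
send_rows --moves '[0, 0.1, 0.02, 0, 0, 0, 0, 0, 0.2, 0.05, 0, 0, 0, 0, 0, 0.3, 0.07, 0, 0, 0, 0, 0, 0.3, 0.07, 0, 0, 0, 0, 0, 0.3, 0.07, 0, 0, 0, 0]'

```text
time: 3.9
position: [0.441, -0.2373, 0.0665]
tool_rot: [0.993, 0.119, 0.0, 0.0]
ft_force: [-0.8, 0.6, 0.1]
grip_width: 0.0001
grip_force: 0.0
```

Call:
send_rows --moves '[0, 0.1, -0.2, 0, 0, 0, 0, 0, 0.2, -0.35, 0, 0, 0, 0, 0, 0.4, -0.3, 0, 0, 0, 0, 0, 0.5, -0.3, 0, 0, 0, 0, 0, 0.5, -0.3, 0, 0, 0, 0]'

```text
time: 4.32
position: [0.4462, -0.2405, 0.0666]
tool_rot: [0.993, 0.119, 0.0, 0.0]
ft_force: [1.1, -0.7, -0.0]
grip_width: 0.0005
grip_force: 0.0
```

Call:
send_rows --moves '[0, 0.05, 0.01, 0, 0, 0, 0, 0, 0.1, 0.02, 0, 0, 0, 0, 0, 0.15, 0.03, 0, 0, 0, 0, 0, 0.2, 0.05, 0, 0, 0, 0, 0, 0.2, 0.05, 0, 0, 0, 0]'

```text
time: 4.73
position: [0.448, -0.2398, 0.0666]
tool_rot: [0.993, 0.119, 0.0, 0.0]
ft_force: [-1.2, -0.8, 0.3]
grip_width: 0.0008
grip_force: 0.0
```

Call:
send_rows --moves '[0, 0.05, 0.01, 0, 0, 0, 0, 0, 0.1, 0.02, 0, 0, 0, 0, 0, 0.15, 0.03, 0, 0, 0, 0, 0, 0.2, 0.05, 0, 0, 0, 0, 0, 0.2, 0.05, 0, 0, 0, 0]'

```text
time: 5.15
position: [0.4493, -0.2394, 0.0666]
tool_rot: [0.993, 0.119, -0.001, -0.0]
ft_force: [-3.4, -1.5, 1.7]
grip_width: 0.0002
grip_force: 1.8
```

Call:
send_rows --moves '[0, 0.05, 0.01, 0, 0, 0, 0, 0, 0.1, 0.02, 0, 0, 0, 0, 0, 0.1, 0.02, 0, 0, 0, 0]'

```text
time: 5.4
position: [0.4495, -0.2393, 0.0666]
tool_rot: [0.993, 0.119, -0.001, -0.0]
ft_force: [-5.3, -4.4, 2.6]
grip_width: 0.0006
grip_force: 3.3
```

Call:
send_rows --moves '[0, 0.05, 0.01, 0, 0, 0, 0, 0, 0.1, 0.02, 0, 0, 0, 0, 0, 0.1, 0.02, 0, 0, 0, 0]'

```text
time: 5.65
position: [0.4503, -0.2391, 0.0666]
tool_rot: [0.993, 0.119, -0.002, -0.0]
ft_force: [-5.5, -4.4, 3.2]
grip_width: 0.0005
grip_force: 3.7
```

Call:
send_rows --moves '[0, 0.05, 0.01, 0, 0, 0, 0, 0, 0.1, 0.02, 0, 0, 0, 0, 0, 0.1, 0.02, 0, 0, 0, 0]'

```text
time: 5.9
position: [0.451, -0.2389, 0.0666]
tool_rot: [0.993, 0.119, -0.002, -0.0]
ft_force: [-7.8, -4.5, 4.2]
grip_width: 0.0007
grip_force: 4.1
```

Call:
send_rows --moves '[0, 0.03, -0.02, 0.03, 0, 0, 0, 0, 0.07, -0.01, 0.04, 0, 0, 0, 0, 0.07, -0.01, 0.04, 0, 0, 0]'

```text
time: 6.15
position: [0.4513, -0.2388, 0.0667]
tool_rot: [0.993, 0.119, -0.002, -0.001]
ft_force: [-7.4, -4.1, 1.4]
grip_width: 0.0008
grip_force: 4.3
```

```bash
cat > pop.py <<'E'
from h import *
st()
p,P,D,o=cam("top"); Z=P[...,2]
c=np.array([.5576,-.2142]);ex=np.array([.974,.228]);ey=np.array([-.228,.974])
a=(P[...,:2]-c)@ex;b=(P[...,:2]-c)@ey
for lo,hi in((-80,-60),(-60,-40),(30,50),(55,70)):
    m=(a>lo/1e3)&(a<hi/1e3)&(abs(b)<.055)&(Z>.05)&(Z<.11); print(lo,hi,m.sum(),np.nanmedian(Z[m]))
E
python3 pop.py
```

```text
6.15 [ 0.4513 -0.2388  0.0667] [ 9.929e-01  1.192e-01 -2.200e-03 -7.000e-04] [-7.39 -4.13  1.4 ] 0.0008 4.25508770160377
-80 -60 0 nan
-60 -40 0 nan
30 50 29 0.08763170728047487
55 70 58 0.08772373812808976
  return np.nanmean(a, axis, out=out, keepdims=keepdims)
```

Call:
send_rows --moves '[0, 0.04, -0.01, 0.02, 0, 0, 0, 0, 0.08, -0.01, 0.02, 0, 0, 0, 0, 0.08, -0.01, 0.02, 0, 0, 0]'

```text
time: 6.45
position: [0.4518, -0.2387, 0.0668]
tool_rot: [0.993, 0.119, -0.003, -0.001]
ft_force: [-8.7, -5.0, 2.0]
grip_width: 0.0003
grip_force: 4.5
```

```bash
sed -i 's/cam("top")/cam("scene")/; s/(Z<.11)/(Z<.14)/' pop.py
cat >> pop.py <<'E'
m=(abs(a+.004)<.03)&(abs(b)<.008)&(Z>.1)&(Z<.15); print("fin",m.sum(),np.percentile(Z[m],[50,90,97]))
E
python3 pop.py
python3 - <<'E'
import re
s=open('pop.py').read().replace('p,P,D,o=cam("scene")','P=np.load("scene.npz")["P"]')
exec(s)
E
```

```text
6.45 [ 0.4518 -0.2387  0.0668] [ 0.9929  0.1192 -0.0025 -0.0011] [-8.66 -5.02  2.04] 0.0003 4.4700247049331665
-80 -60 332 0.09082239872773418
-60 -40 186 0.0888829422200002
30 50 263 0.0885989432536779
55 70 209 0.0884361447022789
fin 120 [0.12151243 0.12335991 0.12427794]
6.5 [ 0.4518 -0.2387  0.0668] [ 0.9929  0.1192 -0.0025 -0.001 ] [-7.68 -4.34  2.09] 0.0008 4.459295980632305
-80 -60 174 0.08908131554510912
-60 -40 179 0.0890427543125436
30 50 264 0.08863673417548285
55 70 202 0.08842709925779924
fin 122 [0.12113768 0.12330321 0.12371598]
```

Call:
send_rows --moves '[0, 0.04, -0.02, 0.02, 0, 0, 0, 0, 0.08, -0.03, 0.03, 0, 0, 0, 0, 0.08, -0.03, 0.03, 0, 0, 0]'

```text
time: 6.75
position: [0.4522, -0.2387, 0.0669]
tool_rot: [0.993, 0.119, -0.003, -0.001]
ft_force: [-8.7, -4.1, 0.2]
grip_width: 0.0003
grip_force: 4.6
```

```bash
python3 pop.py
```

```text
6.75 [ 0.4522 -0.2387  0.0669] [ 0.9929  0.1193 -0.003  -0.0015] [-8.67 -4.13  0.22] 0.0003 4.636646769940853
-80 -60 336 0.09162040722892095
-60 -40 187 0.08905826066492539
30 50 271 0.08853625843159907
55 70 210 0.08866851446476187
fin 121 [0.12155657 0.12330507 0.12401826]
```

Call:
send_rows --moves '[0, 0.04, 0, 0.01, 0, 0, 0, 0, 0.08, 0, 0.01, 0, 0, 0, 0, 0.08, 0, 0.01, 0, 0, 0]'

```text
time: 7.05
position: [0.4527, -0.2385, 0.0669]
tool_rot: [0.993, 0.119, -0.003, -0.002]
ft_force: [-8.7, -3.8, 1.3]
grip_width: 0.0004
grip_force: 4.8
```

```bash
python3 pop.py
```

```text
7.05 [ 0.4527 -0.2385  0.0669] [ 0.9928  0.1193 -0.0032 -0.0017] [-8.74 -3.8   1.27] 0.0004 4.842513520270586
-80 -60 332 0.1093661516179105
-60 -40 190 0.08913818205914859
30 50 274 0.08870535900927184
55 70 206 0.0884040771696285
fin 121 [0.12152723 0.12343209 0.1239941 ]
```

Call:
send_rows --moves '[0, 0.04, 0, 0.01, 0, 0, 0, 0, 0.07, 0, 0.01, 0, 0, 0, 0, 0.07, 0, 0.01, 0, 0, 0]'

```text
time: 7.35
position: [0.4535, -0.2384, 0.0669]
tool_rot: [0.993, 0.119, -0.003, -0.002]
ft_force: [-8.8, -3.7, -0.1]
grip_width: 0.0002
grip_force: 4.3
```

```bash
python3 pop.py | grep -v ^[-35]
```

```text
7.35 [ 0.4535 -0.2384  0.0669] [ 0.9929  0.1192 -0.0031 -0.0018] [-8.82 -3.73 -0.07] 0.0002 4.328637532889843
fin 129 [0.12610461 0.12931927 0.13022253]
```

Call:
send_rows --moves '[0, 0, 0, 0, 0, 0, 0, 0, -0.5, -0.1, 0, 0, 0, 0, 0, -1.5, -0.35, 0, 0, 0, 0, 0, -3, -0.7, 0, 0, 0, 0, 0, -3, -0.7, 0, 0, 0, 0]'

```text
time: 7.82
position: [0.4246, -0.2458, 0.0675]
tool_rot: [0.993, 0.118, -0.001, -0.001]
ft_force: [-1.5, -0.0, 0.4]
grip_width: 0.0
grip_force: 0.0
```

Call:
send_rows --moves '[0.5, 0, 0, 4, 0, 0, 0, 0.5, 0, 0, 8, 0, 0, 0, 0.5, 0, 0, 12, 0, 0, 0, 0.5, 0, 0, 14, 0, 0, 0, 0.5, 0, 0, 14, 0, 0, 0]'

```text
time: 8.23
position: [0.43, -0.2485, 0.2128]
tool_rot: [0.993, 0.119, 0.004, 0.005]
ft_force: [0.8, -1.0, 0.3]
grip_width: 0.0261
grip_force: 0.0
```

Call:
send_rows --moves '[0.5, 3, 0.5, 0, 0, 0, 0, 0.5, 6, 1, 0, 0, 0, 0, 0.5, 6, 1, 0, 0, 0, 0, 0.5, 6, 1, 0, 0, 0, 0, 0.5, 6, 1, 0, 0, 0, 0]'

```text
time: 8.65
position: [0.4859, -0.2354, 0.2066]
tool_rot: [0.993, 0.119, -0.001, -0.001]
ft_force: [0.2, 0.7, 1.2]
grip_width: 0.0435
grip_force: 0.0
```

Run:
```python
from h import *
st()
p,P,D,o=cam("wrist"); cv2.imwrite("pics/w2.png",p); Z=P[...,2]; H,S,V=cv2.split(cv2.cvtColor(p,cv2.COLOR_BGR2HSV));v,u=np.mgrid[:420,:560]
c=np.array([.5576,-.2142]);ex=np.array([.974,.228]);ey=np.array([-.228,.974])
a=(P[...,:2]-c)@ex;b=(P[...,:2]-c)@ey
def pr(m,n): print(n,m.sum(),*[np.round(np.percentile(k[m]*1e3,[1,50,99]),1) for k in(a,b,Z)])
m=(abs(a)<.05)&(abs(b)<.02)&(Z>.106)&(Z<.16)
print(m.sum(),[np.round(np.percentile(k[m]*1e3,[1,5,50,95,99]),1) for k in(a,b,Z)])
print(cv2.minAreaRect((P[m][:,:2]*1e3).astype(np.float32)))
for lo in range(-80,80,20):
    k=(a>lo/1e3)&(a<(lo+20)/1e3)&(abs(b)>.03)&(abs(b)<.055)&(Z>.07)&(Z<.11); 
    if k.sum(): print(lo,np.median(Z[k]).round(4))
```

```text
8.65 [ 0.4859 -0.2354  0.2066] [ 9.929e-01  1.189e-01 -9.000e-04 -9.000e-04] [0.25 0.73 1.16] 0.0435 0.0
1861 [array([-29.5, -27.2,  -2.8,  20.6,  22.4]), array([-5.9, -5.4, -0. ,  5.4,  5.5]), array([124.8, 125.6, 128.1, 130.4, 131. ])]
((554.159912109375, -214.98458862304688), (53.378623962402344, 11.685603141784668), 13.953804016113281)
-80 0.0997
-60 0.0981
-40 0.0966
-20 0.0949
0 0.0933
20 0.0916
40 0.0898
60 0.0887
```

View pics/w2.png

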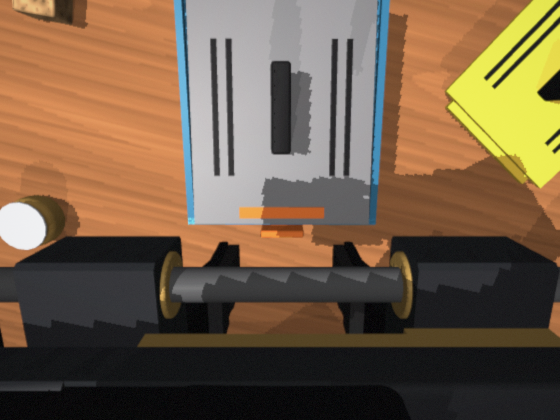

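The cover has popped up at the front. The grip is at (281,107) and the stripe at (281,213).

Call:
send_rows --moves '[0.5, 3.5, 1, 0, -0.018, 0.078, 0, 0.5, 6.7, 2, 0, -0.018, 0.078, 0, 0.5, 6.7, 2, 0, -0.018, 0.078, 0, 0.5, 6.7, 2, -3, -0.018, 0.078, 0, 0.5, 6.7, 2, -5, -0.018, 0.078, 0]'

```text
time: 9.12
position: [0.5532, -0.2162, 0.1568]
tool_rot: [0.992, 0.119, -0.04, 0.004]
ft_force: [-0.4, -0.6, -1.0]
grip_width: 0.0434
grip_force: 0.0
```

Call:
send_rows --moves '[0.5, 0, 0, 0, 0, 0, 0, 0.5, 0, 0, 0, 0, 0, 0, 0.5, 0, 0, 0, 0, 0, 0, 0.5, 0, 0, 0, 0, 0, 0]'

```text
time: 9.45
position: [0.5542, -0.217, 0.1592]
tool_rot: [0.992, 0.118, -0.039, 0.005]
ft_force: [-0.5, -0.5, 1.1]
grip_width: 0.0433
grip_force: 0.0
```

Call:
send_rows --moves '[0.5, -0.1, 0.15, -1.5, 0, 0, 0, 0.5, -0.1, 0.15, -3, 0, 0, 0, 0.5, -0.1, 0.15, -4, 0, 0, 0, 0.5, -0.1, 0.15, -4.6, 0, 0, 0, 0.5, -0.1, 0.15, -4.6, 0, 0, 0]'

```text
time: 9.87
position: [0.5522, -0.2146, 0.111]
tool_rot: [0.992, 0.118, -0.04, 0.004]
ft_force: [-0.4, -0.4, -0.1]
grip_width: 0.0435
grip_force: 0.0
```

Call:
send_rows --moves '[0.5, 0, 0, 0, 0, 0, 0, 0.5, 0, 0, 0, 0, 0, 0]'

```text
time: 10.03
position: [0.5533, -0.2151, 0.1124]
tool_rot: [0.992, 0.119, -0.039, 0.005]
ft_force: [-0.8, 0.1, -0.1]
grip_width: 0.0437
grip_force: 0.0
```

Call:
send_rows --moves '[0.05, 0, 0, 0, 0, 0, 0, 0.05, 0, 0, 0, 0, 0, 0, 0.05, 0, 0, 0, 0, 0, 0, 0.05, 0, 0, 0, 0, 0, 0, 0.05, 0, 0, 0, 0, 0, 0]' --grip_force 25

```text
time: 10.45
position: [0.5528, -0.2148, 0.1118]
tool_rot: [0.992, 0.119, -0.04, 0.004]
ft_force: [-0.1, 0.1, 0.2]
grip_width: 0.0179
grip_force: 0.0
```

Call:
send_rows --moves '[0.05, 0, 0, 0, 0, 0, 0, 0.05, -0.1, -0.02, 0, 0, 0, 0, 0.05, -0.2, -0.05, 0, 0, 0, 0, 0.05, -0.2, -0.05, 0, 0, 0, 0]'

```text
time: 10.78
position: [0.5511, -0.2153, 0.1118]
tool_rot: [0.992, 0.118, -0.039, 0.004]
ft_force: [1.6, 0.7, 0.3]
grip_width: 0.0118
grip_force: 25.0
```

Call:
send_rows --moves '[0.05, -0.15, -0.03, 0, 0, 0, 0, 0.05, -0.3, -0.07, 0, 0, 0, 0, 0.05, -0.45, -0.1, 0, 0, 0, 0, 0.05, -0.52, -0.12, 0, 0, 0, 0, 0.05, -0.52, -0.12, 0, 0, 0, 0]'

```text
time: 11.2
position: [0.5477, -0.2163, 0.1124]
tool_rot: [0.992, 0.118, -0.037, 0.005]
ft_force: [6.1, 2.5, 1.3]
grip_width: 0.0119
grip_force: 25.0
```

Run:
```python
from h import *
st()
```

```text
11.2 [ 0.5477 -0.2163  0.1124] [ 0.9923  0.1179 -0.037   0.0047] [6.08 2.5  1.34] 0.0119 25.000911634415388
```

Call:
send_rows --moves '[0.05, -0.1, -0.02, 0, 0, 0, 0, 0.05, -0.2, -0.05, 0, 0, 0, 0, 0.05, -0.2, -0.05, 0, 0, 0, 0, 0.05, -0.2, -0.05, 0, 0, 0, 0]'

```text
time: 11.53
position: [0.5474, -0.2165, 0.1127]
tool_rot: [0.992, 0.118, -0.035, 0.005]
ft_force: [8.1, 4.5, 1.8]
grip_width: 0.0117
grip_force: 25.0
```

```bash
cat > g.py <<'E'
from h import *
st()
p,P,D,oo=cam("scene"); Z=P[...,2]
c=np.array([.5576,-.2142]);ex=np.array([.974,.228]);ey=np.array([-.228,.974])
a=(P[...,:2]-c)@ex;b=(P[...,:2]-c)@ey
m=(abs(a+.004)<.06)&(abs(b)<.012)&(Z>.105)&(Z<.125)
print("fin",m.sum(),np.percentile(a[m]*1e3,[50,95,99]))
for lo in range(-80,80,20):
    k=(a>lo/1e3)&(a<(lo+20)/1e3)&(abs(b)>.02)&(abs(b)<.055)&(Z>.07)&(Z<.108)
    if k.sum(): print(lo,k.sum(),np.median(Z[k]).round(4))
cv2.imwrite("pics/s2.png",cv2.resize(p[150:300,100:280],None,fx=4,fy=4))
E
python3 g.py
```

```text
11.5333 [ 0.5474 -0.2165  0.1127] [ 0.9924  0.1176 -0.035   0.0049] [8.13 4.47 1.8 ] 0.0117 25.00389272812754
fin 80 [12.54949803 18.09870173 18.9614365 ]
-80 139 0.0997
-60 139 0.0982
-40 153 0.0971
-20 164 0.0955
0 172 0.0939
20 176 0.0926
40 197 0.0912
60 178 0.0893
```

View pics/s2.png

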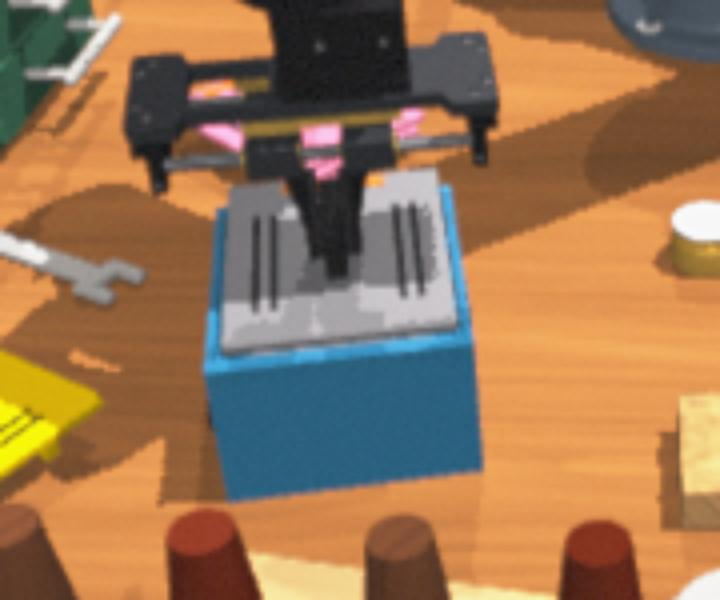

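The crop shows the fingers on the grip and a gap opening along the rear edge. I'll check how far the cover has really moved, and its yaw.

Run:
```python
from h import *
c=np.array([.5576,-.2142]);ex=np.array([.974,.228]);ey=np.array([-.228,.974])
def an(p,P,n):
    Z=P[...,2];H,S,V=cv2.split(cv2.cvtColor(p,cv2.COLOR_BGR2HSV))
    a=(P[...,:2]-c)@ex*1e3;b=(P[...,:2]-c)@ey*1e3
    g=(S<70)&(V>60)&(Z>.08)&(Z<.105)&(abs(a)<95)&(abs(b)<75)
    f=(abs(b)<12)&(Z>.103)&(Z<.125)&(abs(a)<60)&(V<70)
    print(n,"fin rear",np.percentile(a[f],[90,97,99.5]).round(1),"b",np.percentile(b[f&(a>np.percentile(a[f],85))],[3,50,97]).round(1))
    for lo in range(-60,60,20):
        k=g&(b>lo)&(b<lo+20); print("  b",lo,"rear",np.percentile(a[k],[99,99.8]).round(1))
    for lo in range(-60,60,30):
        k=g&(a>lo)&(a<lo+30); print("  a",lo,"sides",np.percentile(b[k],[1,99]).round(1))
z=np.load("scene.npz"); an(z["p"],z["P"],"before")
p,P,D,o=cam("scene"); an(p,P,"now"); st(); print(monitor.get_obs()["moment"])
```

```text
before fin rear [24.1 24.4 25.6] b [-4.6 -0.1  4. ]
  b -60 rear [68.4 70.3]
  b -40 rear [68.9 70.3]
  b -20 rear [68.1 70. ]
  b 0 rear [68.5 69.5]
  b 20 rear [67.2 68.4]
  b 40 rear [67.4 68.9]
  a -60 sides [-70.2  60.7]
  a -30 sides [-62.6  60.4]
  a 0 sides [-62.1  60.3]
  a 30 sides [-62.2  60.1]
now fin rear [17.6 18.7 19.5] b [-4.7  1.   4.7]
  b -60 rear [64.9 65.3]
  b -40 rear [65.4 66.5]
  b -20 rear [64.6 65. ]
  b 0 rear [65.  65.4]
  b 20 rear [64.6 65.8]
  b 40 rear [63.4 65.1]
  a -60 sides [-70.5  61.5]
  a -30 sides [-61.9  61.2]
  a 0 sides [-64.1  62.5]
  a 30 sides [-61.8  60.7]
11.6333 [ 0.5475 -0.2165  0.1127] [ 0.9924  0.1176 -0.035   0.0049] [9.14 5.03 1.93] 0.0121 25.004095535259694
[ 0.81427    -1.52514478 -0.09049233]
```

Call:
send_rows --moves '[0.05, -0.1, -0.04, 0, 0, 0, 0, 0.05, -0.2, -0.08, 0, 0, 0, 0, 0.05, -0.2, -0.08, 0, 0, 0, 0, 0.05, -0.2, -0.08, 0, 0, 0, 0, 0.05, -0.2, -0.08, 0, 0, 0, 0]'

```text
time: 12.05
position: [0.5472, -0.2167, 0.1131]
tool_rot: [0.993, 0.117, -0.033, 0.005]
ft_force: [11.6, 7.6, 1.8]
grip_width: 0.0118
grip_force: 25.0
```

```bash
python3 g.py
```

```text
12.05 [ 0.5472 -0.2167  0.1131] [ 0.9926  0.1171 -0.033   0.0049] [11.6   7.64  1.78] 0.0118 25.007439160253853
fin 84 [13.78992813 18.44921758 19.14512123]
-80 134 0.0996
-60 140 0.0984
-40 151 0.0971
-20 160 0.0959
0 173 0.0946
20 179 0.0933
40 180 0.092
60 201 0.0894
```

Call:
send_rows --moves '[0.05, 0.15, 0.1, 0.05, 0, 0, 0, 0.05, 0.25, 0.14, 0.15, 0, 0, 0, 0.05, 0.25, 0.14, 0.25, 0, 0, 0, 0.05, 0.25, 0.14, 0.25, 0, 0, 0]'

```text
time: 12.43
position: [0.5465, -0.2165, 0.1143]
tool_rot: [0.992, 0.118, -0.037, 0.005]
ft_force: [5.6, 1.8, -2.2]
grip_width: 0.0117
grip_force: 25.0
```

```bash
python3 g.py
```

```text
12.4333 [ 0.5465 -0.2165  0.1143] [ 0.9923  0.1181 -0.0368  0.0051] [ 5.55  1.84 -2.16] 0.0117 24.99986215028912
fin 81 [12.2992337  17.0999055  18.16688139]
-80 130 0.0999
-60 140 0.0991
-40 141 0.098
-20 162 0.0971
0 165 0.0961
20 172 0.0951
40 187 0.0939
60 217 0.0899
```

Call:
send_rows --moves '[0.05, -0.1, -0.02, 0, 0, 0, 0, 0.05, -0.2, -0.05, 0, 0, 0, 0, 0.05, -0.2, -0.05, 0, 0, 0, 0]'

```text
time: 12.73
position: [0.5462, -0.2167, 0.1148]
tool_rot: [0.992, 0.117, -0.035, 0.005]
ft_force: [9.2, 2.5, -1.9]
grip_width: 0.0117
grip_force: 25.0
```

Call:
send_rows --moves '[0.05, 0, 0, 0.1, 0, 0, 0, 0.05, 0, 0, 0.2, 0, 0, 0, 0.05, 0, 0, 0.2, 0, 0, 0]'

```text
time: 12.98
position: [0.545, -0.2169, 0.1165]
tool_rot: [0.992, 0.118, -0.036, 0.005]
ft_force: [7.1, 2.2, -2.0]
grip_width: 0.0116
grip_force: 25.0
```

```bash
python3 g.py
```

```text
12.9833 [ 0.545  -0.2169  0.1165] [ 0.9923  0.1179 -0.0362  0.0051] [ 7.12  2.23 -1.96] 0.0116 24.99938711989671
fin 81 [12.10135821 15.70291809 16.92012983]
-80 124 0.1002
-60 132 0.0998
-40 141 0.0997
-20 153 0.0993
0 157 0.0991
20 167 0.0988
40 182 0.0981
60 270 0.0923
```

Call:
send_rows --moves '[0.05, 0.1, 0.02, 0.1, 0, 0, 0, 0.05, 0.2, 0.04, 0.3, 0, 0, 0, 0.05, 0.2, 0.04, 0.6, 0, 0, 0, 0.05, 0.2, 0.04, 0.6, 0, 0, 0]'

```text
time: 13.37
position: [0.5443, -0.2163, 0.1223]
tool_rot: [0.992, 0.118, -0.039, 0.004]
ft_force: [4.1, 0.6, -4.0]
grip_width: 0.0122
grip_force: 25.0
```

```bash
python3 g.py
```

```text
13.3667 [ 0.5443 -0.2163  0.1223] [ 0.9922  0.1183 -0.0393  0.0042] [ 4.1   0.58 -4.03] 0.0122 25.00034039374441
fin 117 [13.59288187 42.45046665 50.27126577]
-80 120 0.1053
-60 131 0.1053
-40 146 0.1052
-20 144 0.1051
0 159 0.1049
20 171 0.1048
40 174 0.1046
60 268 0.0987
```

Call:
send_rows --moves '[0.05, 0.05, 0, 0.5, 0, 0, 0, 0.05, 0.1, 0, 1, 0, 0, 0, 0.05, 0.1, 0, 1.5, 0, 0, 0, 0.05, 0.1, 0, 2, 0, 0, 0, 0.05, 0.1, 0, 2, 0, 0, 0]'

```text
time: 13.83
position: [0.5444, -0.2167, 0.1435]
tool_rot: [0.992, 0.119, -0.04, 0.005]
ft_force: [0.2, -0.5, -3.2]
grip_width: 0.0119
grip_force: 25.0
```

Call:
send_rows --moves '[0.05, 0, 0, 1, 0, 0, 0, 0.05, 0, 0, 2.5, 0, 0, 0, 0.05, 0, 0, 4, 0, 0, 0, 0.05, 0, 0, 6, 0, 0, 0, 0.05, 0, 0, 7, 0, 0, 0]'

```text
time: 14.25
position: [0.5453, -0.2169, 0.2147]
tool_rot: [0.992, 0.119, -0.039, 0.005]
ft_force: [-0.4, 0.1, -1.9]
grip_width: 0.0115
grip_force: 25.0
```

Call:
send_rows --moves '[0.05, 0, 0, 0, 0, 0, 0, 0.05, 0, 0, 0, 0, 0, 0, 0.05, 0, 0, 0, 0, 0, 0]'

```text
time: 14.5
position: [0.5441, -0.216, 0.2113]
tool_rot: [0.992, 0.119, -0.041, 0.004]
ft_force: [0.3, 0.8, -1.2]
grip_width: 0.0119
grip_force: 25.0
```

```bash
cat > l.py <<'E'
from h import *
st(); o=monitor.get_obs(); t=o["position"]
p,P,D,oo=cam("scene"); cv2.imwrite("pics/l.png",p)
H,S,V=cv2.split(cv2.cvtColor(p,cv2.COLOR_BGR2HSV))
m=(S<70)&(V>70)&(np.linalg.norm(P[...,:2]-t[:2],axis=-1)<.1)&(abs(P[...,2]-t[2]+.018)<.015)
Q=P[m]; A=np.c_[Q[:,:2]-t[:2],np.ones(len(Q))]
for _ in range(4):
    s=np.linalg.lstsq(A,Q[:,2],rcond=None)[0]; r=abs(A@s-Q[:,2]); k=r<.003; A,Q=A[k],Q[k]
print(len(Q),"slopes x,y",s[:2].round(4),"plate z at tcp",s[2].round(4), "rel",(s[2]-t[2]).round(4))
print(cv2.minAreaRect((Q[:,:2]*1e3).astype(np.float32)))
E
python3 l.py
```

```text
14.5 [ 0.5441 -0.216   0.2113] [ 0.9921  0.1185 -0.0407  0.0037] [ 0.26  0.77 -1.22] 0.0119 24.999815449118614
1581 slopes x,y [-0.0115  0.0005] plate z at tcp 0.194 rel -0.0173
((547.4408569335938, -215.97360229492188), (157.99302673339844, 124.26586151123047), 13.861749649047852)
```

View pics/l.png

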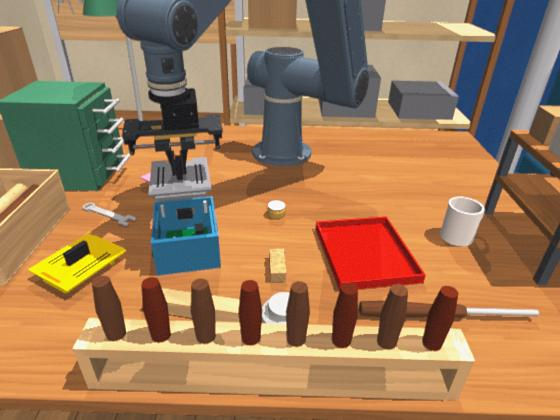

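The view shows the cover held level above the open box at (180,175), with the bystanders undisturbed.

Call:
send_rows --moves '[0.05, 0, 1.5, 0, 0, 0, 0, 0.05, 0.2, 4.5, 0, 0, 0, -0.01, 0.05, 0.4, 7.5, 0, 0, 0, -0.02, 0.05, 0.5, 10.5, 0, 0, 0, -0.03, 0.05, 0.6, 13.5, 0, 0, 0, -0.03]'

```text
time: 14.97
position: [0.55, -0.0791, 0.2111]
tool_rot: [0.994, 0.103, -0.041, 0.003]
ft_force: [-0.0, -0.8, -2.7]
grip_width: 0.0116
grip_force: 25.0
```

Call:
send_rows --moves '[0.05, 0.1, 3, 0, 0, 0, 0, 0.05, 0.2, 6, 0, 0, 0, -0.01, 0.05, 0.3, 9, 0, 0, 0, -0.02, 0.05, 0.4, 12, 0, 0, 0, -0.03, 0.05, 0.5, 15, 0, 0, 0, -0.03]'

```text
time: 15.38
position: [0.5547, 0.071, 0.2112]
tool_rot: [0.995, 0.089, -0.041, 0.003]
ft_force: [1.1, -0.2, -1.6]
grip_width: 0.0118
grip_force: 25.0
```

Call:
send_rows --moves '[0.05, 0.1, 3, 0, 0, 0, 0, 0.05, 0.2, 6, 0, 0, 0, 0, 0.05, 0.3, 9, 0, 0, 0, 0, 0.05, 0.4, 12, 0, 0, 0, 0, 0.05, 0.4, 13.7, 0, 0, 0, 0]'

```text
time: 15.8
position: [0.5584, 0.2096, 0.2111]
tool_rot: [0.995, 0.09, -0.041, 0.002]
ft_force: [-0.7, -0.0, -2.3]
grip_width: 0.0117
grip_force: 25.0
```

Call:
send_rows --moves '[0.05, 0, 0, 0, 0, 0, 0, 0.05, 0, 0, -3, 0, 0, 0, 0.05, 0, 0, -6, 0, 0, 0, 0.05, 0, 0, -9, 0, 0, 0, 0.05, 0, 0, -11, 0, 0, 0]'

```text
time: 16.22
position: [0.5574, 0.2052, 0.0989]
tool_rot: [0.995, 0.089, -0.043, 0.003]
ft_force: [-0.6, -0.2, -1.1]
grip_width: 0.0117
grip_force: 25.0
```

Call:
send_rows --moves '[0.05, 0, 0, 0, 0, 0, 0, 0.05, 0, 0, 0, 0, 0, 0, 0.05, 0, 0, 0, 0, 0, 0, 0.05, 0, 0, 0, 0, 0, 0, 0.05, 0, 0, 0, 0, 0, 0]'

```text
time: 16.63
position: [0.5612, 0.2057, 0.1039]
tool_rot: [0.995, 0.089, -0.038, 0.003]
ft_force: [-0.4, 0.4, -2.1]
grip_width: 0.0118
grip_force: 25.0
```

```bash
python3 l.py
```

```text
16.6333 [0.5612 0.2057 0.1039] [ 0.9953  0.0887 -0.0382  0.003 ] [-0.37  0.45 -2.07] 0.0118 25.000043394975364
1598 slopes x,y [-0.005   0.0001] plate z at tcp 0.0869 rel -0.017
((564.9754028320312, 205.81593322753906), (159.9512481689453, 125.99300384521484), 10.075377464294434)
```

Call:
send_rows --moves '[0.05, 0, 0, -1, 0, 0, 0, 0.05, 0, 0, -2, 0, 0, 0, 0.05, 0, 0, -3, 0, 0, 0, 0.05, 0, 0, -4, 0, 0, 0, 0.05, 0, 0, -4.5, 0, 0, 0]'

```text
time: 17.1
position: [0.5587, 0.2053, 0.0549]
tool_rot: [0.995, 0.089, -0.042, 0.003]
ft_force: [-0.4, -0.1, -2.5]
grip_width: 0.0118
grip_force: 25.0
```

Call:
send_rows --moves '[0.05, 0, 0, 0, 0, 0, 0, 0.05, 0, 0, 0, 0, 0, 0, 0.05, 0, 0, -0.2, 0, 0, 0, 0.05, 0, 0, -0.4, 0, 0, 0, 0.05, 0, 0, -0.5, 0, 0, 0]'

```text
time: 17.52
position: [0.5602, 0.2056, 0.0523]
tool_rot: [0.995, 0.089, -0.04, 0.003]
ft_force: [-0.0, -0.7, -1.6]
grip_width: 0.0118
grip_force: 25.0
```

Call:
send_rows --moves '[0.05, 0, 0, -0.1, 0, 0, 0, 0.05, 0, 0, -0.2, 0, 0, 0, 0.05, 0, 0, -0.2, 0, 0, 0, 0.05, 0, 0, -0.2, 0, 0, 0]'

```text
time: 17.85
position: [0.56, 0.2056, 0.0508]
tool_rot: [0.995, 0.089, -0.04, 0.003]
ft_force: [-0.8, -0.8, 4.4]
grip_width: 0.0118
grip_force: 25.0
```

Touchdown: the vertical force has changed sign. I'll open the fingers, then go up.

Call:
send_rows --moves '[0.5, 0, 0, 0, 0, 0, 0, 0.5, 0, 0, 0, 0, 0, 0, 0.5, 0, 0, 0, 0, 0, 0, 0.5, 0, 0, 0, 0, 0, 0, 0.5, 0, 0, 0, 0, 0, 0]'

```text
time: 18.27
position: [0.5601, 0.2056, 0.05]
tool_rot: [0.995, 0.089, -0.04, 0.003]
ft_force: [0.4, 0.2, 0.4]
grip_width: 0.0371
grip_force: 0.0
```

Call:
send_rows --moves '[0.5, 0, 0, 1, 0, 0, 0, 0.5, 0, 0, 3, 0, 0, 0, 0.5, 0, 0, 6, 0, 0, 0, 0.5, 0, 0, 9, 0, 0, 0, 0.5, 0, 0, 12, 0, 0, 0]'

```text
time: 18.68
position: [0.5597, 0.2055, 0.1718]
tool_rot: [0.995, 0.089, -0.04, 0.003]
ft_force: [1.1, 0.3, 0.8]
grip_width: 0.0433
grip_force: 0.0
```

Call:
send_rows --moves '[0.5, 0, 0, 0, 0, 0, 0, 0.5, 0, 0, 0, 0, 0, 0, 0.5, 0, 0, 0, 0, 0, 0, 0.5, 0, 0, 0, 0, 0, 0, 0.5, 0, 0, 0, 0, 0, 0]'

```text
time: 19.1
position: [0.5589, 0.2053, 0.1687]
tool_rot: [0.995, 0.089, -0.042, 0.003]
ft_force: [-0.0, -0.6, 0.2]
grip_width: 0.0436
grip_force: 0.0
```

```bash
sed 's/t=o\["position"\]/t=np.array([.5587,.2065,.05])/' l.py > l2.py; python3 l2.py
```

```text
19.1 [0.5589 0.2053 0.1687] [ 0.9952  0.0887 -0.0416  0.0032] [-0.03 -0.56  0.17] 0.0436 0.0
1795 slopes x,y [-0.0038  0.0009] plate z at tcp 0.0337 rel -0.0163
((564.7208251953125, 205.69586181640625), (162.14329528808594, 125.04529571533203), 10.004899024963379)
```

View pics/l.png

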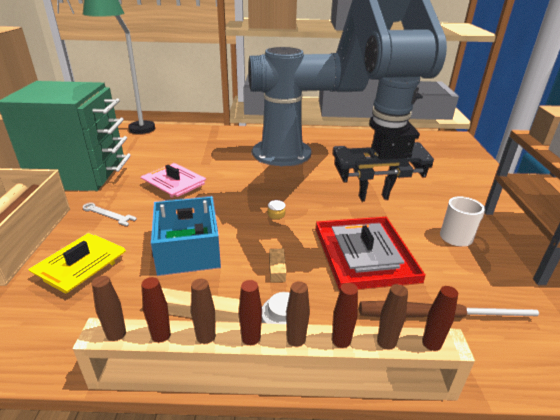

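The cover lies flat in the tray at (367,245), released with its grip up. The arm is clear of everything.

```bash
python3 -c "
from rig import workorder
print(workorder.hand_in())"
```

```text
the job is handed in; nothing more can be done
None
```

The job is handed in: the tab was pressed until the cover popped and the cover now lies flat in the red tray, grip up and released, but while being drawn back it caught and took about 14 N of pull before coming free (limit 35 N); no verdict came back.

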